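Test the clock's battery contact with a spring-tipped probe

ROBOT

A 7-joint arm with a two-finger parallel gripper is mounted at the origin on the work surface. World frame = base frame: x ahead of the robot, y to its left, z up, the work surface at z = 0. Lengths are in m, angles in rad, forces in N, time in s.
With the tool pointing down it reaches from about 0.4 to 0.85 m from the base axis. Payload 4.5 kg.
Tool frame: the origin (TCP) lies midway between the tips of the shut fingers; the grasp point (between the pads) lies 19 mm behind it; z points along the fingers, y is the line along which they close (so a half turn about z gives the same grasp; the last joint's range is limited). The gripper opens to 88 mm and grips with 3 to 60 N. Pads are 18 mm wide; open, the fingers measure 123 mm over their backs; the gripper's body (75 mm by 187 mm) begins 45 mm behind the grasp point.
Start: joints at [1.363, 0.689, -0.195, 1.565, 0.157, 0.902, -0.215], TCP at [0.15, -0.607, 0.239] pointing down, gripper open.
Joint ranges: [-3.01, 3.01], [-0.46, 2.08], [-1.47, 1.51], [0.13, 2.56], [-1, 4.14], [0.04, 2.09], [-2.66, 2.66]. Speed limits (rad/s): [2.57, 2.57, 3.14, 3.14, 3.14, 3.14, 3.14].

INTERFACE

Orientations are given as a unit quaternion [x, y, z, w].
In Python, from plant import r gives the robot as it stands. The module is installed in compiled form; this text tells all that it offers.
- The arm moves only by the tool step_arm, never from a script. Its argument "series" is a list of rows, each a list of 7 numbers: the shift along the world's x, y, z in mm, then the turn, a rotation vector about the world's x, y, z in rad, then the closure, from 0 (fully open) to 1 (shut). A call has 1 to 20 rows; each row shifts and turns the commanded pose from where the row before left it; what a row does not reach is not made up. A row lasts 1/10 s, in which the tool goes at most 50 mm and 8.59 degrees, less where a joint would pass 70% of its speed; a pose out of reach is approached as far as the arm can. A call is refused whole if a number of a shift passes 50 or a number of a turn 0.15, either way. A call with a gripper value outside its range is refused whole. The fingers move at their own pace and stop on an object; "force" is the grip in N (left out, the last holds). Time passes only in rows, so rows that do not move let the fingers close. It gives the time, the measured TCP pose, the force, the opening and the grip force at its end, in the units of the state.
- r.get_state(): the state, without advancing time (a new reading comes with each control period).
- r.snapshot(name): name is "side" or "top" or "wrist"; returns (picture, depth): 384x512x3 uint8, blue, green, red; 384x512 float32, m along the optical axis (not along the pixel's ray), 0 where there is no reading.
- r.get_calibration(name): a dict with "intrinsics" (3x3 intrinsics, pixels), "pose" (4x4, takes a point from camera to world coordinates). Camera axes: x right, y up, looking along -z (the intrinsics and any distortion apply to the point x, -y, -z); pixel columns grow to the right and rows downward; lengths in m; the calibration is good to about 2 mm. A picture is of the moment at which its call begins: read the wrist's pose just before it. get_calibration takes no time and is no camera call; for the wrist camera it gives the pose at the moment of the call.
- r.finish_job(): hands the job in; it is judged then, once.
The state is a dict: "clock": time; "q": joint angles; "qd": joint speeds; "joint_torque": joint torques, N m; "tool_pos": TCP position; "eef_rot": TCP orientation; "contact_force": force on the tool from outside, world axes, zero at the start; "moment": the same for the moment, N m; "opening": opening from 0.0 (shut) to 1.0 (fully open); "finger_force": force on a finger pad.
Only numpy, scipy, OpenCV 4.12 (cv2) and the standard library are available. Lean on these libraries where they do the work, as an engineer would, in place of code of your own. Each camera call takes 0.05 s, during which the arm holds its last target. There are 200 camera calls.

TASK

A desk clock lies face down in its cradle with its sloping back towards the robot: first slide the orange dust cap fully off the brass contact. Then take the yellow test probe out of its blue stand and hold its spring tip on the brass disc inside the red ring, with the probe square to the clock's sloping back (not plumb), pressed gently so that the tip is about half pushed in and never hard; the program finishes while still holding the probe there. Leave the cap open and the other things on the bench where they are.

Things in the scene. Friction and masses are not known exactly. Their poses are not given: they have to be found in the camera images.
- clock: Amber plastic desk clock, 160 x 160 x 38 mm, face down in a fixed wooden cradle. Origin on the table under its centre; z up, x horizontal, up the slope. Its black back slopes 0.30 rad (17 deg), rising along x, so its normal leans to -x; the back's centre is 72 mm above the origin. On the upper half is a grey box 52 mm square, 10 mm high.
- contact: Flat brass disc 18 mm across in a red 26 mm ring, 3 mm proud of the clock's black back, fixed, hidden under the orange cap until this is open. Origin at the centre of its top face; z = outward normal of the clock's back, x up the slope, y sideways along the cap's slide. It lies 32 mm down the slope and 22 mm to -y from the back's centre.
- cap (a joint): Slide of the orange dust cap along the contact's y axis, parallel to the clock's back, in m: 0 = closed, over the disc; 0.045 = fully open, at its stop towards +y, with the disc bare. Stiff: moves with about 3 N and stays where it is left.
- cap_grip (a point): Middle of the top edge of the upright rib on the orange cap; axes as contact. Rib: 12 mm thick along y (the slide), 36 mm long along x, 23 mm high above the cap's plate (44 x 36 mm, 5 mm thick, its top 9.5 mm above the clock's back). Closed, this point is straight above the disc's centre, 29.5 mm off its face along z.
- stand: Fixed blue block 70 x 70 x 75 mm high with a 17 mm round hole down its middle. Origin under its centre.
- probe: Loose probe, 155 mm long, 90 to 160 g, upright in the stand, its origin then at z = 10 mm. Origin: end of the unpressed tip, on the axis; z towards the handle, x and y square to its flats. Brass tip 8 mm across at 0 to 20 mm, black nose 14 mm across to 65 mm, yellow handle 22 x 22 mm from 65 to 155 mm, its shoulder resting on the stand. Lifts straight out; 65 mm of it is in the hole.
- probe_tip (a point): End of the probe's brass spring tip; at the probe's origin when not pressed.
- plunger (a joint): How far the probe's spring tip is pushed in, m: 0 = out, 0.016 = fully in. The spring starts at 1 N and gains 0.25 N per mm (3 N at half travel, 5 N at the end, rigid beyond).
- jar: Bystander: closed glass jar with a steel lid, 64 mm across, 85 mm high; origin under its centre. The stand stands on one side of the clock and the jar on the other, either way round.
- screwdriver: Bystander: screwdriver lying on the table between robot and clock; origin on the table near its middle.
- tape: Bystander: yellow tape roll, 90 mm across, 24 mm high, lying flat; origin under its centre.
- vase: Bystander: terracotta vase, 96 mm across, 130 mm high; origin under its centre.
- carton: Bystander: cardboard box 100 x 140 x 50 mm; origin under its centre.
- alarm: Bystander: small red alarm clock, 78 mm high; origin under its centre.

How it is judged:
On the way, in this order (a step that is already met when the one before it is completed fails the run):
1. the orange cap is slid fully open (value of joint cap above 0.04 m), for 0.2 s.
2. the probe is lifted clear of the stand in the fingers (contact force between the fingers and probe above 1 N and height (world z) of probe above 0.078 m and contact force between probe and stand below 0.1 N), for 0.2 s.
At the end, for the whole second after the job is handed in: Gripper holds the probe still, clear of the stand: tip within 9 mm of the disc's centre, pressing it with 1 to 6.5 N, spring tip in by 3.5 to 13.5 mm, probe within 0.15 rad of square to the clock's back; cap open by more than 38 mm (value of joint cap above 0.038 m and distance between probe_tip and contact below 0.009 m and angle between the z axis of probe and the z axis of contact, either way round below 0.15 rad and value of joint plunger between 0.0035 and 0.0135 m and contact force between probe and contact between 1 and 6.5 N and contact force between the fingers and probe above 2 N and contact force between probe and stand below 0.1 N and linear speed of probe below 0.02 m/s); the arm keeps its last pose, push and grip.
It fails at once if the probe is pressed hard on the contact (over 15 N) (contact force between probe and contact above 15 N).
It fails at once if a bystander is moved by more than 30 mm (distance of any of jar, screwdriver, tape, vase, carton, alarm from where it was at the start of the episode above 0.03 m).
It also fails if it takes over 48 s, if anything falls off the work surface, if the arm or the gripper's body presses on something with over 40 N, if the wrist force passes 120 N, or if a joint passes its speed limit or range.

## Working session

There is one attempt and no reset: what is moved stays moved. The work goes in short steps, Python scripts to look and compute and a tool call to move; the robot and the scene stay as the last step left them, time stands still between calls to the robot, and variables do not carry over. Pictures are saved under pics/ and viewed, at most 10 in all, crops included, and the job is handed in when it is done.

Besides the shell and the picture viewer there is one more tool, called as name(argument=value, ...), one argument or row to a line, values as JSON. step_arm: Moves the arm, as the interface text tells. Its arguments: {"type":"object","properties":{"series":{"type":"array"},"force":{"type":"number"}},"required":["series"]}

```bash
mkdir -p pics; cat > h.py <<'E'
import numpy as np, cv2
from plant import r
def snap(n):
    c=r.get_calibration(n); im,d=r.snapshot(n)
    return im,d,np.array(c["intrinsics"]),np.array(c["pose"])
def cloud(d,K,P):
    v,u=np.mgrid[:d.shape[0],:d.shape[1]]
    X=np.stack([(u-K[0,2])/K[0,0]*d,-(v-K[1,2])/K[1,1]*d,-d],-1)
    return X@P[:3,:3].T+P[:3,3]
E
python3 - <<'E'
from h import *
s=r.get_state();print(s)
ims=[]
for n in("top","side"):
    im,d,K,P=snap(n);ims.append(im);np.savez(n,im=im,d=d,K=K,P=P);print(n,K,P)
    W=cloud(d,K,P);hsv=cv2.cvtColor(im,cv2.COLOR_BGR2HSV)
    for nm,lo,hi in(("orange",(5,150,120),(18,255,255)),("yellow",(22,120,120),(34,255,255)),("blue",(100,120,60),(125,255,255))):
        m=cv2.inRange(hsv,lo,hi);k,l,st,ce=cv2.connectedComponentsWithStats(m)
        for i in range(1,k):
            if st[i,4]>60:
                p=W[(l==i)&(d>0)];print(nm,st[i],np.median(p,0).round(3),np.percentile(p,[2,98],axis=0).round(3).tolist()) if len(p) else 0
cv2.imwrite("pics/a.png",cv2.resize(np.hstack(ims),(800,300)));cv2.imwrite("pics/b.png",cv2.resize(ims[0],(800,600)))
E
```

```text
{'clock': 0.0, 'q': array([ 1.36284859,  0.69001195, -0.19451027,  1.56634565,  0.15732271,
        0.9024683 , -0.21510029]), 'qd': array([-0.00051977, -0.00093291,  0.00061872, -0.0020069 ,  0.00178533,
        0.00044022,  0.00045388]), 'joint_torque': array([ 2.68635031e-04, -5.27574742e+01, -1.26694858e+00, -1.53436428e+01,
       -5.26441529e-02,  6.60542952e-03,  1.73307062e-04]), 'tool_pos': array([ 0.14942074, -0.60622961,  0.23789205]), 'eef_rot': array([ 9.92697464e-01,  1.20627111e-01, -1.83237629e-04, -9.01251627e-04]), 'contact_force': array([ 0.35242539, -0.9480641 ,  0.18607017]), 'moment': array([-0.00557296, -0.0659572 , -0.02368249]), 'finger_force': 0.0, 'opening': 0.9993994162005915}
top [[415.17279713   0.         256.12202784]
 [  0.         415.17279713 190.49955416]
 [  0.           0.           1.        ]] [[-0.02179232  0.99809437 -0.05772977  0.47800113]
 [-0.99972873 -0.02128046  0.00946644  0.00418229]
 [ 0.00821989  0.0579204   0.99828736  1.21485666]
 [ 0.          0.          0.          1.        ]]
orange [ 267   66   60   31 1153] [ 0.852 -0.145  
[... 1364 characters left out ...]
042, 0.044]]
orange [263 183  16  16 131] [ 0.553 -0.034  0.072] [[0.532, -0.067, 0.059], [0.584, -0.02, 0.095]]
orange [154 206  27  26 371] [0.671 0.294 0.107] [[0.642, 0.262, 0.088], [0.705, 0.327, 0.131]]
orange [257 206  37  19 123] [ 0.511 -0.008  0.016] [[0.49, -0.074, -0.006], [0.538, 0.06, 0.021]]
yellow [229 299  34  30 456] [0.32  0.336 0.021] [[0.278, 0.293, -0.002], [0.369, 0.378, 0.026]]
blue [ 360   79   89   59 3689] [ 0.459 -0.714  0.114] [[0.328, -0.775, 0.028], [0.598, -0.65, 0.196]]
blue [192 246  31  35 632] [0.501 0.31  0.069] [[0.473, 0.252, 0.007], [0.54, 0.323, 0.077]]
blue [  74  313  116   71 4685] [0.446 0.597 0.006] [[0.338, 0.517, -0.001], [0.495, 0.719, 0.058]]
```

View pics/b.png

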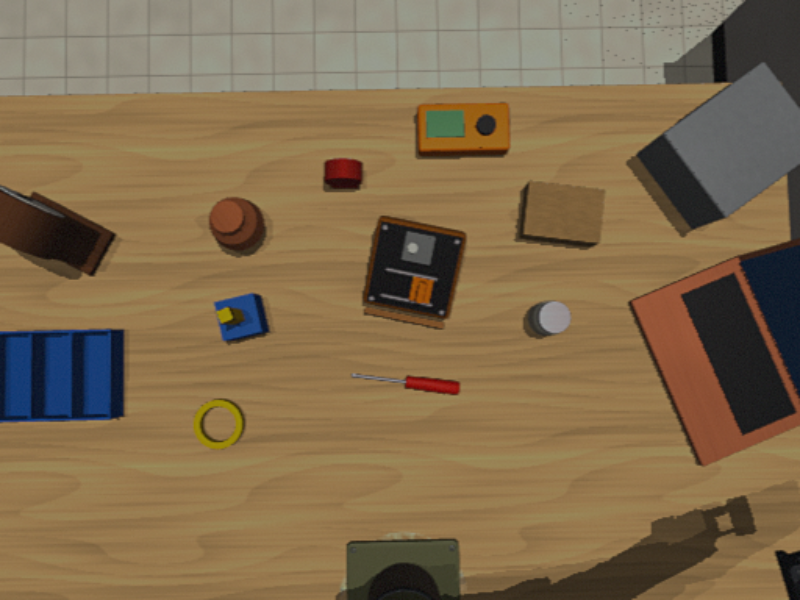

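View pics/a.png

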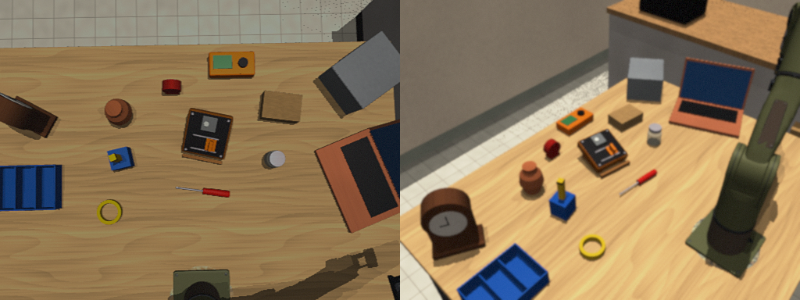

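The top view (800x600) shows the clock at (415,270) with the cap at (421,291), the stand and probe at (238,317), and the jar at (549,318). The clock's yaw is about -0.18. Next I fit its back plane and the stand.

```bash
cat >> h.py <<'E'
def clockfit(im,d,W,c=(0.585,-0.03),verb=True):
    hsv=cv2.cvtColor(im,cv2.COLOR_BGR2HSV)
    m=(hsv[...,2]<70)&(d>0)&(np.hypot(W[...,0]-c[0],W[...,1]-c[1])<.09)&(W[...,2]>.045)&(W[...,2]<.11)
    p=W[m]
    for _ in range(6):
        A=np.c_[p[:,:2],np.ones(len(p))];k=np.linalg.lstsq(A,p[:,2],rcond=None)[0]
        e=abs(A@k-p[:,2]);p=p[e<max(2*np.median(e),.003)]
    n=np.array([-k[0],-k[1],1]);n/=np.linalg.norm(n)
    box=cv2.minAreaRect((p[:,:2]*1000).astype(np.float32))
    print("plane",k,"tilt",np.arccos(n[2]),"yaw",np.arctan2(-n[1],-n[0]),len(p),box)
    return k,n
E
python3 - <<'E'
from h import *
for n in("top","side"):
    z=np.load(n+".npz");W=cloud(z["d"],z["K"],z["P"]);im,d=z["im"],z["d"]
    k,nn=clockfit(im,d,W)
    hsv=cv2.cvtColor(im,cv2.COLOR_BGR2HSV)
    o=cv2.inRange(hsv,(5,150,90),(18,255,255))>0
    o&=(np.hypot(W[...,0]-.557,W[...,1]+.044)<.05)&(W[...,2]>.05)
    h=(W-np.array([0,0,k[2]]))@nn
    t=W[o&(h>.026)];print("rib",len(t),t.mean(0) if len(t) else 0, np.percentile(h[o],[5,50,95]))
    if len(t)>10: print(cv2.minAreaRect((t[:,:2]*1000).astype(np.float32)))
    b=cv2.inRange(hsv,(100,120,40),(125,255,255))>0
    t=W[b&(abs(W[...,2]-.075)<.006)&(np.hypot(W[...,0]-.51,W[...,1]-.28)<.07)];print("stand top",cv2.minAreaRect((t[:,:2]*1000).astype(np.float32)))
    y=cv2.inRange(hsv,(20,120,60),(34,255,255))>0
    t=W[y&(W[...,2]>.14)&(np.hypot(W[...,0]-.51,W[...,1]-.28)<.07)];print("probe top",len(t),t.mean(0) if len(t) else 0)
    if len(t)>10:print(cv2.minAreaRect((t[t[:,2]>.155][:,:2]*1000).astype(np.float32)))
E
```

```text
plane [ 0.30508779 -0.06953565 -0.11209776] tilt 0.3032599460057908 yaw -0.224092116910678 1598 ((593.0263061523438, -31.05750274658203), (146.28790283203125, 142.91134643554688), 77.31720733642578)
rib 58 [ 0.55216369 -0.04260647  0.09337042] [0.00563168 0.01045848 0.03429782]
((552.3536987304688, -42.71342086791992), (11.477522850036621, 35.41790771484375), 77.7503433227539)
stand top ((517.1323852539062, 278.3946228027344), (69.0582504272461, 70.04528045654297), 12.37938117980957)
probe top 79 [0.51748008 0.27798838 0.16303378]
((517.376953125, 279.082275390625), (20.78281021118164, 23.7651424407959), 17.556259155273438)
plane [ 0.29503251 -0.06261563 -0.1074896 ] tilt 0.2929275947241958 yaw -0.20912990766575254 586 ((588.1221313476562, -25.35877227783203), (140.20263671875, 134.98159790039062), 77.1147689819336)
rib 40 [ 0.54606759 -0.0358275   0.08897703] [-0.00188628  0.01149462  0.0349659 ]
((547.7693481445312, -35.96101760864258), (12.070271492004395, 35.51939392089844), 71.38594818115234)
stand top ((511.4603271484375, 286.05645751953125), (70.20317840576172, 69.40904235839844), 13.236077308654785)
probe top 90 [0.50976132 0.2873511  0.15717397]
((512.2205200195312, 284.6273498535156), (21.70478057861328, 22.686279296875), 26.27345848083496)
```

step_arm(
  series=[
    [22,36,0,0,0,-0.038,0],
    [22,36,0,0,0,-0.038,0],
    [22,36,0,0,0,-0.038,0],
    [22,36,0,0,0,-0.038,0],
    [22,36,0,0,0,-0.038,0],
    [22,36,0,0,0,-0.038,0],
    [22,36,0,0,0,-0.038,0],
    [22,36,0,0,0,-0.038,0],
    [22,36,0,0,0,-0.038,0],
    [22,36,0,0,0,-0.038,0],
    [22,36,0,0,0,-0.038,0],
    [22,36,0,0,0,-0.038,0],
    [22,36,0,-0.016,-0.073,0,0],
    [22,36,0,-0.016,-0.073,0,0],
    [22,36,0,-0.016,-0.073,0,0],
    [22,36,0,-0.016,-0.073,0,0],
    [0,0,0,0,0,0,0],
    [0,0,0,0,0,0,0],
  ],
  force=30,
)

```text
clock: 1.9
tool_pos: [0.5013, -0.0289, 0.2383]
eef_rot: [0.984, -0.103, 0.147, 0.016]
contact_force: [0.5, -0.9, 0.3]
opening: 1.005
finger_force: 0.0
```

```bash
cat >> h.py <<'E'
from scipy.spatial.transform import Rotation as R
def ctgt(yaw,tilt=.3):
    X=np.array([np.cos(yaw)*np.cos(tilt),np.sin(yaw)*np.cos(tilt),np.sin(tilt)]);Y=np.array([-np.sin(yaw),np.cos(yaw),0]);Z=np.cross(X,Y)
    return X,Y,Z,np.stack([X,-Y,-Z],1)
def dturn(Rt):
    return (R.from_matrix(Rt)*R.from_quat(r.get_state()["eef_rot"]).inv()).as_rotvec()
E
python3 - <<'E'
from h import *
im,d,K,P=snap("wrist");cv2.imwrite("pics/c.png",im);np.savez("wrist",im=im,d=d,K=K,P=P)
s=r.get_state();print(s["clock"],s["tool_pos"],P[:3,3]);W=cloud(d,K,P)
k,nn=clockfit(im,d,W);yaw=np.arctan2(-nn[1],-nn[0]);print("turn",dturn(ctgt(-.217)[3]))
hsv=cv2.cvtColor(im,cv2.COLOR_BGR2HSV)
o=cv2.inRange(hsv,(5,150,70),(20,255,255))>0
h=(W-np.array([0,0,k[2]]))@nn
o&=(np.hypot(W[...,0]-.557,W[...,1]+.044)<.06)&(d>0)
t=W[o&(h>.028)];print("rib",len(t),t.mean(0),np.percentile(h[o],[5,50,97]),cv2.minAreaRect((t[:,:2]*1000).astype(np.float32)))
E
```

```text
1.95 [ 0.50116429 -0.03100692  0.23851072] [ 0.53463139 -0.03497116  0.40103162]
plane [ 0.30144816 -0.06760792 -0.10898341] tilt 0.29963520952309564 yaw -0.22062628373349596 12179 ((592.806396484375, -30.03339385986328), (145.53265380859375, 139.27011108398438), 77.16281127929688)
turn [ 0.00074396 -0.00273501 -0.00308065]
rib 371 [ 0.54995174 -0.03992622  0.09333063] [-0.00517746  0.00944734  0.03314212] ((549.8827514648438, -39.96329879760742), (10.52553653717041, 33.81215286254883), 78.01316833496094)
```

View pics/c.png

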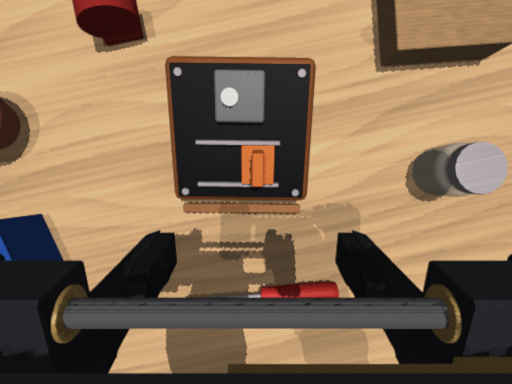

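The wrist view shows the cap's rib at (258,168), square to the fingers. Descending along the normal and closing on it.

step_arm(
  series=[
    [5.4,-1.1,-16.2,0,0,0,0],
    [5.4,-1.1,-16.2,0,0,0,0],
    [5.4,-1.1,-16.2,0,0,0,0],
    [5.4,-1.1,-16.2,0,0,0,0],
    [5.4,-1.1,-16.2,0,0,0,0],
    [5.4,-1.1,-16.2,0,0,0,0],
    [5.4,-1.1,-16.2,0,0,0,0],
    [5.4,-1.1,-16.2,0,0,0,0],
    [5.4,-1.1,-16.2,0,0,0,0],
    [5.4,-1.1,-16.2,0,0,0,0],
    [0,0,0,0,0,0,0.5],
    [0,0,0,0,0,0,1],
    [0,0,0,0,0,0,1],
    [0,0,0,0,0,0,1],
    [0,0,0,0,0,0,1],
    [0,0,0,0,0,0,1],
    [0,0,0,0,0,0,1],
    [0,0,0,0,0,0,1],
  ],
  force=25,
)

```text
clock: 3.75
tool_pos: [0.5678, -0.0413, 0.1082]
eef_rot: [0.986, -0.106, 0.128, 0.018]
contact_force: [0.0, 1.2, 0.3]
opening: 0.296
finger_force: 0.0
```

```bash
python3 - <<'E'
from h import *
s=r.get_state();print(s["q"].round(3),s["qd"].round(3),s["tool_pos"],s["opening"],dturn(ctgt(-.217)[3]),s["contact_force"])
E
```

```text
[-0.089  0.765  0.062  2.1    0.824  0.043 -2.654] [ 0.001  0.001 -0.001  0.001 -0.001 -0.002 -0.002] [ 0.56784264 -0.04133979  0.10824887] 0.2961541949862617 [-0.00107418 -0.04157027 -0.00139333] [0.01305577 1.22121598 0.31934954]
```

Joint 6 hit its lower limit on the tilted descent. The rib can also be gripped with a plumb tool, because only the closing direction matters. I'll open, untilt and then check.

step_arm(
  series=[
    [-3,0,4,0.014,0.063,0,0],
    [-3,0,4,0.014,0.063,0,0],
    [-3,0,4,0.014,0.063,0,0],
    [-3,0,4,0.014,0.063,0,0],
    [0,0,0,0,0,0,0],
    [0,0,0,0,0,0,0],
    [0,0,0,0,0,0,0],
  ],
)

```text
clock: 4.45
tool_pos: [0.5551, -0.0413, 0.1233]
eef_rot: [0.994, -0.106, 0.001, 0.004]
contact_force: [-0.7, 0.7, -0.8]
opening: 0.914
finger_force: 0.0
```

```bash
python3 - <<'E'
from h import *
s=r.get_state();print(s["clock"],s["q"].round(3),s["tool_pos"],s["opening"],dturn(ctgt(-.217,0)[3]))
E
```

```text
4.45 [ 0.263  0.801 -0.472  1.867  0.611  0.622 -2.379] [ 0.55505829 -0.0412973   0.12332009] 0.9140669226174633 [ 0.00849016  0.00132758 -0.00424619]
```

step_arm(
  series=[
    [-0.5,0,-11,0,0,0,0],
    [-0.5,0,-11,0,0,0,0],
    [-0.5,0,-11,0,0,0,0],
    [-0.5,0,-11,0,0,0,0],
    [0,0,0,0,0,0,1],
    [0,0,0,0,0,0,1],
    [0,0,0,0,0,0,1],
    [0,0,0,0,0,0,1],
    [0,0,0,0,0,0,1],
    [0,0,0,0,0,0,1],
    [0,0,0,0,0,0,1],
    [0,0,0,0,0,0,1],
    [0,0,0,0,0,0,1],
    [0,0,0,0,0,0,1],
    [0,0,0,0,0,0,1],
    [0,0,0,0,0,0,1],
    [0,0,0,0,0,0,1],
  ],
  force=25,
)

```text
clock: 6.15
tool_pos: [0.5539, -0.0416, 0.0797]
eef_rot: [0.994, -0.107, 0.001, 0.004]
contact_force: [0.6, -1.9, 1.9]
opening: 0.134
finger_force: 25.0
```

step_arm(
  series=[
    [0.85,3.85,0,0,0,0,1],
    [0.85,3.85,0,0,0,0,1],
    [0.85,3.85,0,0,0,0,1],
    [0.85,3.85,0,0,0,0,1],
    [0.85,3.85,0,0,0,0,1],
    [0.85,3.85,0,0,0,0,1],
    [0.85,3.85,0,0,0,0,1],
    [0.85,3.85,0,0,0,0,1],
    [0.85,3.85,0,0,0,0,1],
    [0.85,3.85,0,0,0,0,1],
    [0.85,3.85,0,0,0,0,1],
    [0.85,3.85,0,0,0,0,1],
    [0,0,0,0,0,0,1],
    [0,0,0,0,0,0,1],
    [0,0,0,0,0,0,1],
  ],
)

```text
clock: 7.65
tool_pos: [0.5632, 0.0, 0.0797]
eef_rot: [0.994, -0.108, 0.0, 0.007]
contact_force: [-1.7, -10.8, 4.6]
opening: 0.129
finger_force: 25.0
```

step_arm(
  series=[
    [0.5,2,0,0,0,0,1],
    [0.5,2,0,0,0,0,1],
    [0,0,0,0,0,0,1],
    [0,0,0,0,0,0,1],
  ],
)

```text
clock: 8.05
tool_pos: [0.5632, 0.0002, 0.0797]
eef_rot: [0.994, -0.109, -0.001, 0.01]
contact_force: [-3.4, -16.7, 7.9]
opening: 0.131
finger_force: 25.0
```

Force rises with no further motion, so the cap is at its stop. I'll release, rise and look at the disc.

step_arm(
  series=[
    [-0.5,-3,0,0,0,0,0],
    [0,-1,0,0,0,0,0],
    [0,0,0,0,0,0,0],
    [0,0,0,0,0,0,0],
    [0,0,10,0,0,0,0],
    [0,0,30,0,0,0,0],
    [0,0,40,0,0,0,0],
    [0,0,40,0,0,0,0],
    [-20,0,40,0,0,0,0],
    [-30,0,10,0,0,0,0],
    [0,0,0,0,0,0,0],
    [0,0,0,0,0,0,0],
  ],
)

```text
clock: 9.25
tool_pos: [0.5146, 0.0049, 0.2506]
eef_rot: [0.994, -0.106, 0.002, 0.004]
contact_force: [0.0, 0.7, -0.3]
opening: 0.997
finger_force: 0.0
```

```bash
python3 - <<'E'
from h import *
im,d,K,P=snap("wrist");cv2.imwrite("pics/d.png",im);np.savez("wrist2",im=im,d=d,K=K,P=P)
s=r.get_state();print(s["clock"],s["tool_pos"],s["q"].round(3));W=cloud(d,K,P)
k,nn=clockfit(im,d,W)
hsv=cv2.cvtColor(im,cv2.COLOR_BGR2HSV)
near=(np.hypot(W[...,0]-.557,W[...,1]+.02)<.07)&(d>0)&(W[...,2]>.045)
h=(W-np.array([0,0,k[2]]))@nn
o=near&(cv2.inRange(hsv,(5,150,70),(20,255,255))>0)
t=W[o&(h>.028)];print("rib",len(t),t.mean(0))
rd=(near&((hsv[...,0]<4)|(hsv[...,0]>174))&(hsv[...,1]>120)&(hsv[...,2]>60)).astype(np.uint8)
cn,_=cv2.findContours(rd,cv2.RETR_EXTERNAL,cv2.CHAIN_APPROX_NONE)
for c in cn:
    if len(c)>15:
        e=cv2.fitEllipse(c);print("ring",e,cv2.contourArea(c))
        uv=np.array(e[0]);ray=P[:3,:3]@np.array([(uv[0]-K[0,2])/K[0,0],-(uv[1]-K[1,2])/K[1,1],-1])
        off=k[2]+.003/nn[2]   # plane z=k0x+k1y+off
        o0=P[:3,3];tt=(k[0]*o0[0]+k[1]*o0[1]+off-o0[2])/(ray[2]-k[0]*ray[0]-k[1]*ray[1]);print("contact",o0+tt*ray)
E
```

```text
9.3 [0.51505076 0.00490345 0.24996152] [ 0.271  0.58  -0.6    1.87   0.445  0.827 -2.345]
plane [ 0.30122143 -0.06725248 -0.10877432] tilt 0.29936235270174694 yaw -0.21966332643798475 13610 ((593.1365356445312, -29.552291870117188), (145.86158752441406, 139.85545349121094), 77.63587188720703)
rib 400 [0.56029618 0.00131522 0.09363549]
ring ((337.00006103515625, 239.0392608642578), (0.0014010360464453697, 8.098810195922852), 0.0019880933687090874) 0.0
contact [ 0.37613239 -0.08458849  0.01335324]
ring ((291.01593017578125, 120.39279174804688), (23.073467254638672, 24.834033966064453), 61.446800231933594) 449.0
contact [ 0.5582851  -0.04411894  0.06549986]
```

View pics/d.png

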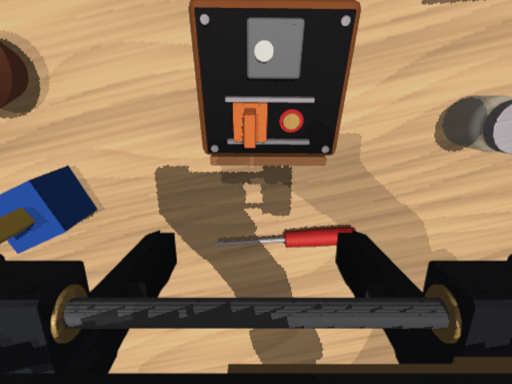

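The ring is bare at (291,120), putting the contact at (0.558,-0.044,0.0655), with the cap about 45 mm away, fully open. Next the stand, with a tool turn that brings joint 7 back to mid-range.

step_arm(
  series=[
    [0.7,15.7,1,0,0,0.143,0],
    [0.7,15.7,1,0,0,0.143,0],
    [0.7,15.7,1,0,0,0.143,0],
    [0.7,15.7,1,0,0,0.143,0],
    [0.7,15.7,1,0,0,0.143,0],
    [0.7,15.7,1,0,0,0.143,0],
    [0.7,15.7,1,0,0,0.143,0],
    [0.7,15.7,1,0,0,0.143,0],
    [0.7,15.7,1,0,0,0.143,0],
    [0.7,15.7,1,0,0,0.143,0],
    [0.7,15.7,1,0,0,0.143,0],
    [0.7,15.7,1,0,0,0.143,0],
    [0.7,15.7,1,0,0,0.143,0],
    [0.7,15.7,1,0,0,0.143,0],
    [0,0,0,0,0,0,0],
    [0,0,0,0,0,0,0],
  ],
)

```text
clock: 10.9
tool_pos: [0.5246, 0.2244, 0.2628]
eef_rot: [0.628, 0.779, 0.003, 0.0]
contact_force: [-0.0, -1.0, -0.3]
opening: 1.001
finger_force: 0.0
```

```bash
python3 - <<'E'
from h import *
im,d,K,P=snap("wrist");cv2.imwrite("pics/e.png",im)
s=r.get_state();Rm=R.from_quat(s["eef_rot"]).as_matrix();print(s["clock"],s["tool_pos"],s["q"].round(3),"tool x yaw",np.arctan2(Rm[1,0],Rm[0,0]),"z",Rm[:,2]);W=cloud(d,K,P)
hsv=cv2.cvtColor(im,cv2.COLOR_BGR2HSV)
near=(np.hypot(W[...,0]-.515,W[...,1]-.282)<.06)&(d>0)
y=near&(cv2.inRange(hsv,(20,100,50),(36,255,255))>0)
t=W[y&(W[...,2]>.157)];print("probe top",len(t),t.mean(0),cv2.minAreaRect((t[:,:2]*1000).astype(np.float32)))
b=near&(cv2.inRange(hsv,(100,100,30),(125,255,255))>0)&(abs(W[...,2]-.075)<.005)
t=W[b];print("stand top",len(t),t[:,2].mean(),cv2.minAreaRect((t[:,:2]*1000).astype(np.float32)))
E
```

```text
10.95 [0.52466527 0.22371279 0.2629415 ] [ 0.105  0.793 -1.112  1.687  0.773  1.16  -1.004] tool x yaw 1.7844734717357775 z [ 0.00507482  0.00383915 -0.99997975]
probe top 770 [0.51895412 0.28078979 0.17657243] ((537.3689575195312, 271.3304748535156), (54.22016906738281, 56.91529083251953), 20.726604461669922)
stand top 3209 0.07469907892147203 ((515.9591674804688, 282.0093078613281), (69.30744171142578, 68.19738006591797), 12.195308685302734)
```

View pics/e.png

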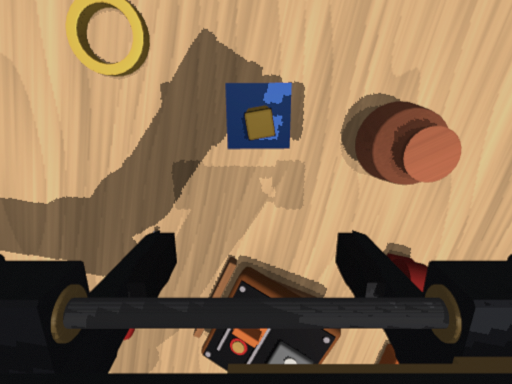

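The probe top is at (260,124), turned about 7° from the stand's sides. The stand centre is (0.516,0.282). Going in to grasp.

step_arm(
  series=[
    [-2.9,19.4,0,0,0,0.04,0],
    [-2.9,19.4,0,0,0,0.04,0],
    [-2.9,19.4,0,0,0,0.04,0],
    [0,0,-30.6,0,0,0,0],
    [0,0,-30.6,0,0,0,0],
    [0,0,-30.6,0,0,0,0],
    [0,0,-30.6,0,0,0,0],
    [0,0,-30.6,0,0,0,0],
    [0,0,0,0,0,0,0],
    [0,0,0,0,0,0,1],
    [0,0,0,0,0,0,1],
    [0,0,0,0,0,0,1],
    [0,0,0,0,0,0,1],
    [0,0,0,0,0,0,1],
    [0,0,0,0,0,0,1],
    [0,0,0,0,0,0,1],
    [0,0,0,0,0,0,1],
    [0,0,0,0,0,0,1],
    [0,0,0,0,0,0,1],
    [0,0,0,0,0,0,1],
  ],
  force=40,
)

```text
clock: 12.95
tool_pos: [0.5156, 0.2828, 0.1106]
eef_rot: [0.578, 0.816, 0.004, 0.001]
contact_force: [0.6, 0.8, 0.0]
opening: 0.247
finger_force: 39.7
```

step_arm(
  series=[
    [0,0,10,0,0,0,1],
    [0,0,20,0,0,0,1],
    [0,0,30,0,0,0,1],
    [0,0,30,0,0,0,1],
    [0,0,30,0,0,0,1],
    [0,0,0,0,0,0,1],
    [0,0,0,0,0,0,1],
    [0,0,0,0,0,0,1],
  ],
)

```text
clock: 13.75
tool_pos: [0.5153, 0.2818, 0.2295]
eef_rot: [0.578, 0.816, 0.003, 0.001]
contact_force: [-0.2, 0.8, -0.7]
opening: 0.247
finger_force: 39.7
```

step_arm(
  series=[
    [-0.6,-19.7,0.5,-0.0041,-0.0183,0,1],
    [-0.6,-19.7,0.5,-0.0041,-0.0183,0,1],
    [-0.6,-19.7,0.5,-0.0041,-0.0183,0,1],
    [-0.6,-19.7,0.5,-0.0041,-0.0183,0,1],
    [-0.6,-19.7,0.5,-0.0041,-0.0183,0,1],
    [-0.6,-19.7,0.5,-0.0041,-0.0183,0,1],
    [-0.6,-19.7,0.5,-0.0041,-0.0183,0,1],
    [-0.6,-19.7,0.5,-0.0041,-0.0183,0,1],
    [-0.6,-19.7,0.5,-0.0041,-0.0183,0,1],
    [-0.6,-19.7,0.5,-0.0041,-0.0183,0,1],
    [-0.6,-19.7,0.5,-0.0041,-0.0183,0,1],
    [-0.6,-19.7,0.5,-0.0041,-0.0183,0,1],
    [-0.6,-19.7,0.5,-0.0041,-0.0183,0,1],
    [-0.6,-19.7,0.5,-0.0041,-0.0183,0,1],
    [-0.6,-19.7,0.5,-0.0041,-0.0183,0,1],
    [-0.6,-19.7,0.5,-0.0041,-0.0183,0,1],
    [0,0,0,0,0,0,1],
    [0,0,0,0,0,0,1],
  ],
)

```text
clock: 15.55
tool_pos: [0.5057, -0.0323, 0.238]
eef_rot: [0.571, 0.807, 0.061, 0.138]
contact_force: [-0.3, 0.4, -0.7]
opening: 0.246
finger_force: 39.7
```

```bash
cat >> h.py <<'E'
C=np.array([.5583,-.0441,.0655]);N=ctgt(-.219,.3)[2]
def where(L=.1006):
    s=r.get_state();Rm=R.from_quat(s["eef_rot"]).as_matrix();z=Rm[:,2]
    tip=s["tool_pos"]+L*z
    print(s["clock"],"tcp",s["tool_pos"].round(4),"q",s["q"].round(3),"F",s["contact_force"].round(1),"open",s["opening"])
    a=np.cross(z,-N);a*=np.arcsin(np.linalg.norm(a))/np.linalg.norm(a);print("fix turn",a.round(4),"tip-C",((tip-C)*1000).round(1),"in clock axes",[round(1000*float((tip-C)@v),1) for v in ctgt(-.219)[:3]])
    return s,tip
E
python3 - <<'E'
from h import *
where()
im,d,K,P=snap("side");cv2.imwrite("pics/f.png",cv2.resize(im[130:290,170:370],(800,640))[:600])
im,d,K,P=snap("wrist");cv2.imwrite("pics/g.png",im)
E
```

```text
15.55 tcp [ 0.5057 -0.0323  0.238 ] q [ 0.59   0.632 -1.065  2.17   1.221  0.738 -0.963] F [-0.3  0.4 -0.7] open 0.24640804326013416
fix turn [-0.0057  0.0037 -0.002 ] tip-C [-23.2   6.   76.5] in clock axes [-0.3, 0.8, 80.1]
```

View pics/f.png

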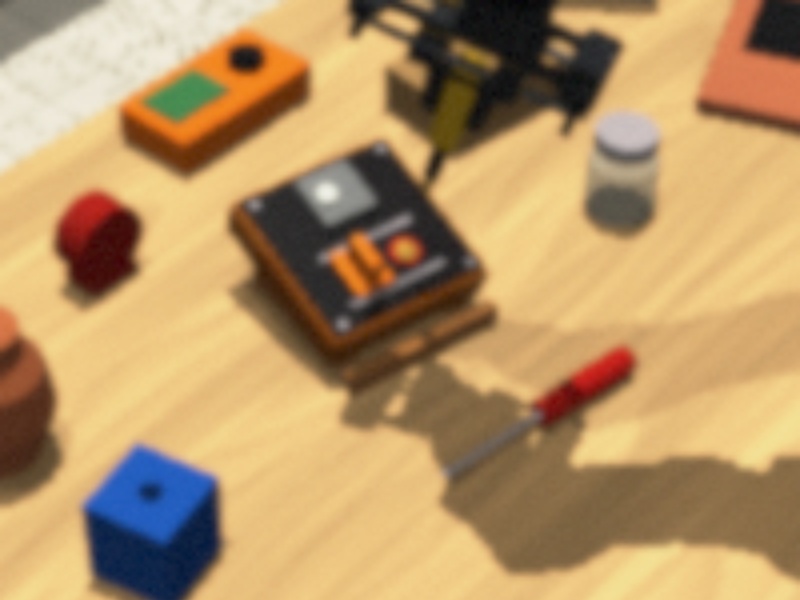

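The side view shows the probe held and tilted above the bare disc (crop (405,250)), with the cap open and the stand empty. Descending to about 10 mm off.

step_arm(
  series=[
    [2,-0.5,-6.7,-0.0006,0.0004,0,1],
    [2,-0.5,-6.7,-0.0006,0.0004,0,1],
    [2,-0.5,-6.7,-0.0006,0.0004,0,1],
    [2,-0.5,-6.7,-0.0006,0.0004,0,1],
    [2,-0.5,-6.7,-0.0006,0.0004,0,1],
    [2,-0.5,-6.7,-0.0006,0.0004,0,1],
    [2,-0.5,-6.7,-0.0006,0.0004,0,1],
    [2,-0.5,-6.7,-0.0006,0.0004,0,1],
    [2,-0.5,-6.7,-0.0006,0.0004,0,1],
    [2,-0.5,-6.7,-0.0006,0.0004,0,1],
    [0,0,0,0,0,0,1],
    [0,0,0,0,0,0,1],
  ],
)

```text
clock: 16.85
tool_pos: [0.5261, -0.0374, 0.1716]
eef_rot: [0.571, 0.807, 0.058, 0.138]
contact_force: [-0.8, 0.4, -0.8]
opening: 0.248
finger_force: 39.7
```

```bash
python3 - <<'E'
from h import *
where()
ims=[]
for n in("side","top"):
    im,d,K,P=snap(n);c=np.linalg.inv(P)@np.r_[C,1];u=int(K[0,0]*c[0]/-c[2]+K[0,2]);v=int(-K[1,1]*c[1]/-c[2]+K[1,2]);print(n,u,v)
    ims.append(cv2.resize(im[v-40:v+20,u-20:u+20],(400,600),interpolation=cv2.INTER_CUBIC))
cv2.imwrite("pics/h.png",np.hstack(ims))
E
```

```text
16.85 tcp [ 0.5261 -0.0374  0.1716] q [ 0.514  0.767 -0.968  2.187  1.459  0.734 -1.154] F [-0.8  0.4 -0.8] open 0.24822039226990128
fix turn [0.0004 0.0013 0.    ] tip-C [-3.1  0.3 10. ] in clock axes [0.0, -0.4, 10.4]
side 271 190
top 269 185
```

View pics/h.png

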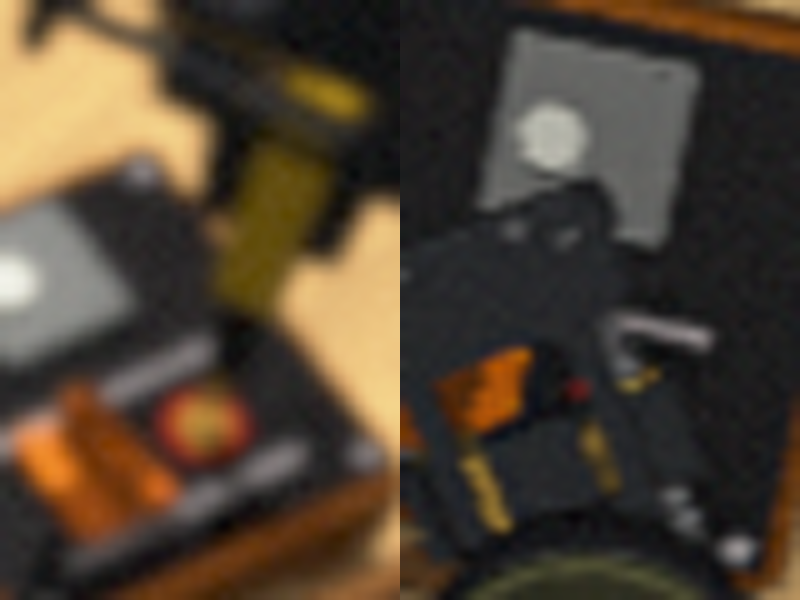

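The side crop shows the tip coming down on the red ring and disc (about (212,400) in the crop). Creeping on.

step_arm(
  series=[
    [0.6,-0.1,-1.9,0,0,0,1],
    [0.6,-0.1,-1.9,0,0,0,1],
    [0.6,-0.1,-1.9,0,0,0,1],
    [0.6,-0.1,-1.9,0,0,0,1],
    [0.6,-0.1,-1.9,0,0,0,1],
    [0.6,-0.1,-1.9,0,0,0,1],
    [0.6,-0.1,-1.9,0,0,0,1],
    [0,0,0,0,0,0,1],
    [0,0,0,0,0,0,1],
    [0,0,0,0,0,0,1],
  ],
)

```text
clock: 17.95
tool_pos: [0.5302, -0.0382, 0.1585]
eef_rot: [0.571, 0.807, 0.058, 0.139]
contact_force: [-0.4, 0.0, 1.1]
opening: 0.247
finger_force: 39.7
```

```bash
python3 - <<'E'
from h import *
where();F=[]
for _ in range(8): r.snapshot("side");F.append(r.get_state()["contact_force"]@N)
print(np.mean(F),np.std(F))
E
```

```text
17.95 tcp [ 0.5302 -0.0382  0.1585] q [ 0.504  0.796 -0.955  2.187  1.504  0.739 -1.187] F [-0.4  0.   1.1] open 0.24680104433418648
fix turn [0.0007 0.0015 0.0001] tip-C [ 1.1 -0.6 -3.1] in clock axes [0.2, -0.4, -3.3]
1.2246168310024994 0.32276763255630153
```

step_arm(
  series=[
    [0.3,0,-1,0,0,0,1],
    [0.3,-0.1,-1,0,0,0,1],
    [0.3,0,-1,0,0,0,1],
    [0.3,-0.1,-1,0,0,0,1],
    [0.3,-0.1,-1,0,0,0,1],
    [0,0,0,0,0,0,1],
    [0,0,0,0,0,0,1],
    [0,0,0,0,0,0,1],
    [0,0,0,0,0,0,1],
  ],
)

```text
clock: 19.25
tool_pos: [0.5318, -0.0385, 0.1534]
eef_rot: [0.571, 0.807, 0.058, 0.139]
contact_force: [-1.3, -0.1, 1.9]
opening: 0.249
finger_force: 39.7
```

```bash
python3 - <<'E'
from h import *
where();F=[]
for _ in range(8): r.snapshot("side");F.append(r.get_state()["contact_force"]@N)
print(np.mean(F),np.std(F))
E
```

```text
19.25 tcp [ 0.5318 -0.0385  0.1534] q [ 0.501  0.807 -0.95   2.186  1.52   0.741 -1.2  ] F [-1.3 -0.1  1.9] open 0.24900381505878294
fix turn [0.0007 0.0016 0.0001] tip-C [ 2.7 -0.9 -8.1] in clock axes [0.3, -0.3, -8.6]
2.456803927948042 0.7444629893639483
```

Geometry gives 8.6 mm of plunge. The force rose 1.25 N over the last 5.2 mm, which matches the spring, and reads about 3 N net. That's mid-window, so I'm handing in.

```bash
python3 -c "
from plant import r
print(r.finish_job())"
```

```text
the job is handed in; nothing more can be done
None
```

I handed the job in at about 20 s. The cap is at its open stop, and the gripper still holds the probe on the disc, square to the clock's back. By my measurements the tip is about half pushed in (8.6 mm, roughly 3 N); the judge's verdict was not shown.

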